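Fit the collar and hold the spread snap ring at the axle groove

ROBOT

A 6-joint arm with a two-finger parallel gripper is mounted at the origin on a cart in front of the work surface, level with it; the furniture and walls round the work are solid. World frame = base frame: x ahead of the robot, y to its left, z up, the work surface at z = 0. Lengths are in m, angles in rad, forces in N, time in s.
With the tool pointing down it reaches from about 0.35 to 0.925 m from the base axis. Payload 6.4 kg.
Tool frame: the origin (TCP) lies on the centre line of the jaws, within the pads' length; the fingertips stand 17 mm ahead of it and the grasp point (between the pads) lies 2 mm behind it; z points along the fingers, y is the line along which they close (so a half turn about z gives the same grasp; the last joint's range is limited). The gripper opens to 85 mm and grips with 20 to 120 N. Pads are 22 mm wide; open, the fingers measure 114 mm over their backs; the gripper's body (76 mm by 85 mm) begins 54 mm behind the grasp point. The pads swing forward as they close: fully open they stand 13 mm farther back than shut.
Start: joints at [-1.327, 0.245, 1.558, -0, 1.339, -0.174], TCP at [0.264, -0.594, 0.248] pointing down, gripper open.
Joint ranges: [-3.13, 3.13], [-1.02, 2.26], [0.13, 2.54], [-0.95, 4.09], [0.21, 2.88], [-2.74, 2.74]. Speed limits (rad/s): [2.57, 2.57, 3.14, 3.14, 3.14, 3.14].

INTERFACE

Orientations are given as [roll, pitch, yaw] about the fixed x, y, z axes, in that order (R = Rz(yaw) Ry(pitch) Rx(roll)).
In Python, from station import manip, optics gives the robot as it stands.
- The arm moves only by the tool carry_out, never from a script. Its argument "deltas" is a list that holds one entry, the list of rows, each a list of 7 numbers: the turn, a rotation vector about the tool's x, y, z in degrees, then the shift along the tool's x, y, z in m, then the finger opening in m, from 0 to 0.0854. A call has 1 to 10 rows; each row is the pose to reach, as a shift and turn from the pose commanded when the call began, along the tool's axes at that moment; what a row does not reach only later rows make up. A row lasts 1/12 s, in which the tool goes at most 41.7 mm and 7.16 degrees, less where a joint would pass 70% of its speed; a pose out of reach is approached as far as the arm can. A call with a gripper value outside its range is refused whole. The fingers move at their own pace and stop on an object; "grip_force" is the grip in N (left out, the last holds). Time passes only in rows, so rows that repeat a pose let the fingers close. It gives the time, the measured TCP pose, the force, the opening and the grip force at its end, in the units of the state.
- manip.sense(): the state, without advancing time (a new reading comes with each control period).
- optics.camera(name): name is "scene" or "top" or "wrist"; returns the picture (400x640x3 uint8, red, green, blue); there is no depth.
- optics.camera_params(name): a dict with "fx", "fy", "cx", "cy" (pixels), "pose" (4x4, takes a point from camera to world coordinates); the wrist camera has in their place "hand_eye" (4x4, takes a point from camera to tool coordinates, whose origin is the TCP and whose axes are the flange's). Camera axes: x right, y down, z forward; pixel columns grow to the right and rows downward; lengths in m; the calibration is good to about 2 mm. A picture is of the moment at which its call begins: read the wrist's pose just before it. camera_params takes no time and is no camera call.
- manip.hand_in(): hands the job in; it is judged then, once.
Trained networks look in the newest picture that a camera, given by its name, has taken for a name from the list of things; names that differ only in an ending like _2 or _b are one class to them, and where a whole thing is asked for, a point or a joint stands for the part that bears it (a point fixed in the world has none). Each returns a list of dicts, best first, with "p" (0 to 1); they miss things now and then, are a little off and sometimes report something else, mostly with a low value. They report only what shows in the picture. A call takes as long as a camera call.
- optics.masks_of(thing, camera): "pixels" (400x640 bool, what is visible of it) and "box" ([left, top, right, bottom] in pixels, round what is visible of it).
The state is a dict: "time": time; "joints": joint angles; "dq": joint speeds; "joint_efforts": joint torques, N m; "tool_pos": TCP position; "tcp_rot": TCP orientation; "wrist_force": force on the tool from outside, world axes, zero at the start; "moment": the same for the moment, N m; "grip_width": finger opening in m; "finger_force": force on a finger pad.
Only numpy, scipy, OpenCV 4.12 (cv2) and the standard library are available. Lean on these libraries where they do the work, as an engineer would, in place of code of your own. Each camera call takes 0.05 s, during which the arm holds its last target. There are 200 camera calls.

TASK

Slide the brass collar over the upright axle stub until it sits flat on the hub and let go of it. Then take the snap-ring spreader out of its stand by its two red handles, squeeze them fully together so that the ring opens, and lower the opened ring over the axle until it is level with the groove just above the collar. Finish while holding it there: handles still squeezed, the ring still spread round the axle inside the height of the groove, hovering clear of the collar and not pushed against the axle; leave the other things on the bench alone.

Things in the scene. Friction and masses are not known exactly. Their poses are not given: they have to be found in the camera images.
- collar_center (a point): Brass collar, loose, a plain ring lying flat: outside diameter 48, bore 38, height 16, 70 g. The point is its centre, half-way up (8 above its underside); z is its axis.
- groove (a point): Point on the axis of the upright steel axle stub, half-way up its groove; z is up along the axle. The groove is 11 high (40 to 51 above the bench, this point 45.5) and 29 in diameter. The shaft is 35 in diameter. A collar seated on the hub has its centre 13.5 below this point and its top level with the groove's lower edge.
- axle_top (a point): Centre of the top face of the axle stub, 28.5 above the groove point (74 above the bench), on the axis. Over the top 8 the shaft tapers from diameter 35 to 22.
- ring_center (a point): Centre of the dark snap ring (wire 4.8 thick, underside 2.4 below this point and lowest part of the tool) hanging level on the spreader's tips. z: up along the tool; y: from right to left handle; the ring lies to the -x side of the tool. Handles released, it is too narrow (30 inside) to pass the axle; fully squeezed, it is round, about 40 inside, centred here.
- grip (a point): Point midway between the spreader's two red handles at the height to grip: 119.6 above ring_center and 23.4 from it along the spreader's +x; same axes. The handles are flat bars 20 wide (x), from 32 below to 26 above this point. Here their outer faces are 63 apart released (tilted outward 0.15 rad) and 47 apart, parallel, when squeezed along y to the stop.
- handle_left (a joint): How far the left handle is squeezed, rad: 0 released, 0.15 fully squeezed (stop). The right handle moves equally. A spring opens them: each handle needs about 3 N at the grip height to start and 8 N to close fully; a grip of 20 N holds them firmly closed.
- stand: Wooden stand, fixed; origin at bench level under the spreader. Base 85 x 116 x 10 (from 50 on the -x side to 35 on the +x side), two forked posts 88 high at y +39 and -39. The spreader stands upright in it with the same axes, ring underside 14 above the bench, and lifts straight up out of the 10 deep notches.
- try_square: Bystander: try square with walnut stock and steel blade, 100 x 173 x 19.
- offcut_1: Bystander: small dark wood cube, 41 x 40 x 36.
- offcut_2: Bystander: small pale wood cube, 40 x 40 x 35.
- offcut_4: Bystander: wooden strip, 41 x 170 x 20.
- chisel_6: Bystander: chisel with blue handle, 269 long, 30 high, lying on the left.
- spreader: The whole spreader with its ring, loose, 0.22 kg; origin midway between its tips, level with the ring's underside; axes as ring_center (which is at x -23.4, z 2.4). Centre of mass near the pivot, 68 up, where a dark steel cross-bar 92 long (y), 16 wide, 8 thick rests in the stand's notches.
- collar: The brass collar; origin at the centre of its underside.
- axle: The axle stub, fixed to the bench; origin on its axis at bench level. Square grey flange plate 110 x 110 x 10, on it a dark round hub of diameter 66 whose flat top is 24 above the bench, then the steel shaft.

How it is judged:
By the outcome, as a careful person would: the job done as asked, in the order asked, and still so for the second after the job is handed in, while the arm keeps its last pose, push and grip.
It also fails if it takes over 67 s, if anything falls off the work surface, if the arm or the gripper's body presses on something with over 40 N, if the wrist force passes 120 N, or if a joint passes its speed limit or range.

## Working session

There is one attempt and no reset: what is moved stays moved. The work goes in short steps, Python scripts to look and compute and a tool call to move; the robot and the scene stay as the last step left them, time stands still between calls to the robot, and variables do not carry over. Pictures are saved under pics/ and viewed, at most 10 in all, crops included, and the job is handed in when it is done.

Besides the shell and the picture viewer there is one more tool, called as name(argument=value, ...) on one line, values as JSON. carry_out: Moves the arm, as the interface text tells. Its arguments: {"type":"object","properties":{"deltas":{"type":"array"},"grip_force":{"type":"number"}},"required":["deltas"]}

```bash
ls; mkdir -p pics
python3 - <<'E'
from station import manip, optics
import cv2,numpy as np
s=manip.sense(); print({k:np.round(v,4) for k,v in s.items()})
ims=[]
for c in("scene","top"):
    im=optics.camera(c); cv2.imwrite(f"pics/{c}0.png",im[:,:,::-1])
    p=optics.camera_params(c); print(c,{k:np.round(v,4).tolist() for k,v in p.items()})
    for t in("collar","axle","spreader","stand","ring_center"):
        for d in optics.masks_of(t,c)[:2]:
            m=d["pixels"]; ys,xs=np.nonzero(m); print(c,t,round(d["p"],2),d["box"],xs.mean().round(1),ys.mean().round(1))
print({k:np.round(v,4).tolist() for k,v in optics.camera_params("wrist").items()})
E
```

```text
pics
{'time': np.float64(0.0), 'joints': array([-1.3271,  0.2458,  1.559 ,  0.    ,  1.3387, -0.1741]), 'dq': array([-0.0013,  0.002 , -0.0005, -0.001 ,  0.0009, -0.0009]), 'joint_efforts': array([-1.40000e-03, -4.29514e+01, -3.26128e+01, -1.00000e-04,
        5.50000e-03, -0.00000e+00]), 'tool_pos': array([ 0.2636, -0.5936,  0.2472]), 'tcp_rot': array([-3.1397e+00, -3.0000e-04,  4.1780e-01]), 'wrist_force': array([-0.1039, -0.1646, -0.5875]), 'moment': array([-0.0273,  0.0132, -0.0089]), 'finger_force': np.float64(0.0), 'grip_width': np.float64(0.0853)}
scene {'fx': 451.8297, 'fy': 451.8297, 'cx': 324.2027, 'cy': 202.1825, 'pose': [[-0.7382, -0.3098, 0.5992, -0.2915], [-0.6744, 0.3553, -0.6472, 0.9757], [-0.0124, -0.8819, -0.4712, 0.8129], [0.0, 0.0, 0.0, 1.0]]}
scene collar 0.43 [268.0, 274.4, 280.7, 284.5] 273.7 281.4
scene collar 0.38 [345.0, 217.4, 388.9, 249.6] 363.9 234.5
scene axle 0.94 [345.0, 216.6, 389.6, 249.7] 363.3 234.0
scene spreader 0.69 [382.1, 166.7, 399.2, 205.6] 390.8 183.5
scene stand 0.66 [374.8, 190.7, 395.1, 216.1] 382.6 203.2
scene ring_center 0.87 [377.3, 1
[... 204 characters left out ...]
813, 1.7007], [0.0, 0.0, 0.0, 1.0]]}
top collar 0.28 [321.4, 219.5, 353.2, 251.2] 334.2 236.0
top axle 0.71 [320.0, 219.7, 352.1, 252.5] 334.3 236.1
top axle 0.68 [339.1, 182.7, 351.4, 192.5] 345.3 188.6
top spreader 0.63 [383.3, 217.9, 401.3, 224.2] 392.5 220.2
top stand 0.64 [314.1, 221.7, 353.0, 252.5] 334.2 236.0
top stand 0.57 [375.7, 213.4, 404.3, 239.0] 387.5 226.2
top ring_center 0.69 [380.8, 218.1, 407.2, 233.9] 393.9 221.2
top ring_center 0.47 [376.3, 214.8, 403.8, 237.1] 387.4 226.8
{'fx': 319.4992, 'fy': 319.4992, 'cx': 322.6865, 'cy': 204.0481, 'hand_eye': [[0.0001, -0.9629, -0.27, 0.0669], [1.0, 0.0005, -0.0011, -0.0001], [0.0012, -0.27, 0.9629, -0.1261], [0.0, 0.0, 0.0, 1.0]]}
```

Run:
```python
import cv2,numpy as np
a=cv2.imread("pics/scene0.png");b=cv2.imread("pics/top0.png")
a=cv2.resize(a[140:320,210:450],(800,600),interpolation=2);cv2.imwrite("pics/a.png",a)
b=cv2.resize(b[150:300,260:460],(800,600),interpolation=2);cv2.imwrite("pics/b.png",b)
```

```text
(no output)
```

View pics/a.png

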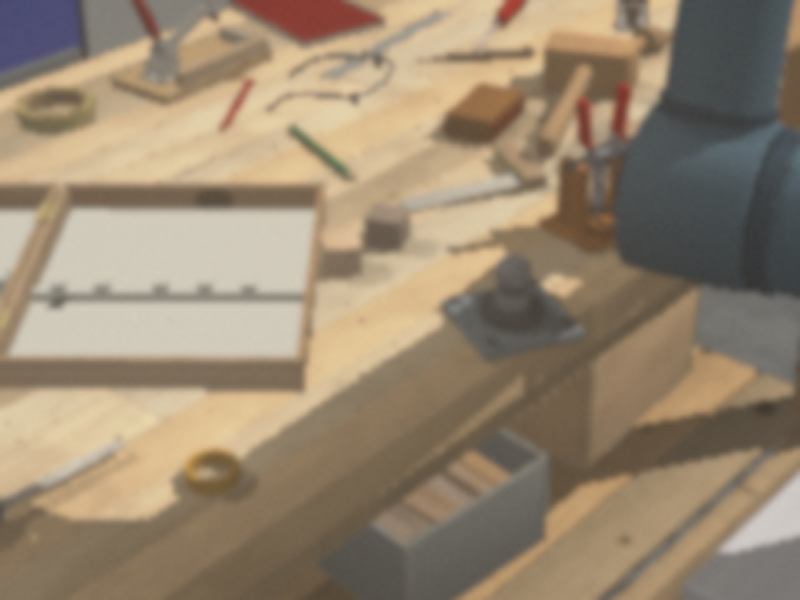

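View pics/b.png

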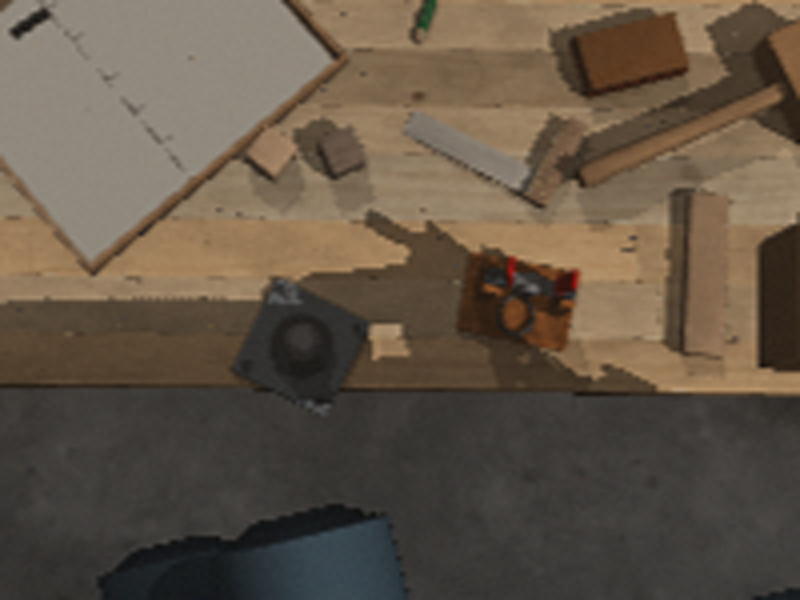

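The scene view shows the collar at px (274,281), the axle at about (364,234) and the spreader with red handles at about (390,180). The top view shows the hub at (335.5,235.5) and the stand at about (389,226), with the ring on the robot side.

```bash
cat > h.py <<'E'
from station import manip, optics
import cv2,numpy as np
from scipy.spatial.transform import Rotation as R
def cam(c,s=None):
    p=optics.camera_params(c); K=np.array([[p["fx"],0,p["cx"]],[0,p["fy"],p["cy"]],[0,0,1]])
    if "pose" in p: return K,np.array(p["pose"])
    s=s or manip.sense(); T=np.eye(4);T[:3,:3]=R.from_euler("xyz",s["tcp_rot"]).as_matrix();T[:3,3]=s["tool_pos"]
    return K,T@np.array(p["hand_eye"])
def ray(c,u,v,z,s=None):
    K,T=cam(c,s); d=T[:3,:3]@np.linalg.inv(K)@[u,v,1]; o=T[:3,3]; return o+d*(z-o[2])/d[2]
def proj(c,P,s=None):
    K,T=cam(c,s); P=np.atleast_2d(P); q=(P-T[:3,3])@T[:3,:3]@K.T; return q[:,:2]/q[:,2:]
def mv(target,yaw,s=None):
    "shift in tool axes & turn z for down pose"
    s=s or manip.sense(); Rm=R.from_euler("xyz",s["tcp_rot"]); Rt=R.from_euler("xyz",[np.pi,0,yaw])
    print("rotvec deg",np.round((Rm.inv()*Rt).as_rotvec(degrees=True),2),"shift",np.round(Rm.inv().apply(np.array(target)-s["tool_pos"]),4))
E
python3 - <<'E'
from h import *
print("collar scene",ray("scene",273.7,280.5,.008), ray("top",0,0,0)[:2])
print("axle top",ray("top",335.5,235.5,.074),"scene axle top z74",ray("scene",364,217.5,.074))
for z,pt in((.01,[(463,255),(580,268),(568,350),(458,330)]),(.01,[(278,283),(366,322),(325,405),(235,370)]),(.16,[(512,262),(572,275)]),(.088,[(492,290),(567,303)]),(.016,[(515,315)])):
    for u,v in pt: print(z,(u,v),ray("top",260+u/4,150+v/4,z).round(4))
b=cv2.imread("pics/top0.png")
c=ray("scene",273.7,280.5,.008);u,v=proj("top",c)[0];print(u,v)
u,v=int(u),int(v);cv2.imwrite("pics/c.png",cv2.resize(b[max(v-40,0):v+40,max(u-50,0):u+50],(500,400)))
s=manip.sense();optics.camera("wrist")
E
```

```text
collar scene [0.52026659 0.31610415 0.008     ] [1.59085089 1.55374756]
axle top [ 0.47799523 -0.04966126  0.074     ] scene axle top z74 [ 0.4789636  -0.04629786  0.074     ]
0.01 (463, 255) [ 0.579  -0.2204  0.01  ]
0.01 (580, 268) [ 0.5666 -0.3432  0.01  ]
0.01 (568, 350) [ 0.48   -0.3284  0.01  ]
0.01 (458, 330) [ 0.4995 -0.2142  0.01  ]
0.01 (278, 283) [ 0.5468 -0.0256  0.01  ]
0.01 (366, 322) [ 0.5067 -0.1181  0.01  ]
0.01 (325, 405) [ 0.4198 -0.0755  0.01  ]
0.01 (235, 370) [0.4549 0.0183 0.01  ]
0.16 (512, 262) [ 0.5481 -0.2485  0.16  ]
0.16 (572, 275) [ 0.5361 -0.3057  0.16  ]
0.088 (492, 290) [ 0.531  -0.2392  0.088 ]
0.088 (567, 303) [ 0.5188 -0.3139  0.088 ]
0.016 (515, 315) [ 0.5152 -0.273   0.016 ]
248.2129206342105 226.11037407273565
```

Run:
```python
from h import *
mv([.52-0.03,.316,.2],1.571)
for u,v in((120,440),(0,510)): print(ray("scene",210+u*.3,140+v*.3,.01).round(3))
```

```text
rotvec deg [  0.    -0.   -66.07] shift [ 0.5761 -0.74    0.0483]
[0.609 0.345 0.01 ]
[0.609 0.471 0.01 ]
```

carry_out(deltas=[[[0, 0, -66, 0.576, -0.74, 0.048, 0.085], [0, 0, -66, 0.576, -0.74, 0.048, 0.085], [0, 0, -66, 0.576, -0.74, 0.048, 0.085], [0, 0, -66, 0.576, -0.74, 0.048, 0.085], [0, 0, -66, 0.576, -0.74, 0.048, 0.085], [0, 0, -66, 0.576, -0.74, 0.048, 0.085], [0, 0, -66, 0.576, -0.74, 0.048, 0.085], [0, 0, -66, 0.576, -0.74, 0.048, 0.085], [0, 0, -66, 0.576, -0.74, 0.048, 0.085], [0, 0, -66, 0.576, -0.74, 0.048, 0.085]]])

```text
time: 1.48
tool_pos: [0.3641, -0.1885, 0.2272]
tcp_rot: [3.141, 0.001, 1.573]
wrist_force: [0.7, 0.4, 1.2]
grip_width: 0.0851
finger_force: 0.0
```

Run:
```python
from h import *
mv([.52-0.03,.316,.2],1.571)
print(manip.sense()["tool_pos"])
```

```text
rotvec deg [0.05 0.04 0.14] shift [0.5041 0.1272 0.0269]
[ 0.36413932 -0.18846944  0.22716122]
```

carry_out(deltas=[[[0, 0, 0, 0.4, 0.1, 0.02, 0.085], [0, 0, 0, 0.4, 0.1, 0.02, 0.085], [0, 0, 0, 0.504, 0.127, 0.027, 0.085], [0, 0, 0, 0.504, 0.127, 0.027, 0.085], [0, 0, 0, 0.504, 0.127, 0.027, 0.085], [0, 0, 0, 0.504, 0.127, 0.027, 0.085], [0, 0, 0, 0.504, 0.127, 0.027, 0.085], [0, 0, 0, 0.504, 0.127, 0.027, 0.085], [0, 0, 0, 0.504, 0.127, 0.027, 0.085], [0, 0, 0, 0.504, 0.127, 0.027, 0.085]]])

```text
time: 2.32
tool_pos: [0.4663, 0.2155, 0.2056]
tcp_rot: [3.141, -0.0, 1.57]
wrist_force: [0.9, -1.3, 0.1]
grip_width: 0.0848
finger_force: 0.0
```

carry_out(deltas=[[[0, 0, 0, 0.08, 0.02, 0.005, 0.085], [0, 0, 0, 0.08, 0.02, 0.005, 0.085], [0, 0, 0, 0.08, 0.02, 0.005, 0.085], [0, 0, 0, 0.08, 0.02, 0.005, 0.085]]])

```text
time: 2.65
tool_pos: [0.486, 0.2947, 0.1998]
tcp_rot: [-3.141, 0.0, 1.573]
wrist_force: [-1.0, -0.3, -0.6]
grip_width: 0.085
finger_force: 0.0
```

Run:
```python
from h import *
s=manip.sense(); print(s["tool_pos"],s["tcp_rot"],s["dq"].round(3) if hasattr(s["dq"],"round") else s["dq"])
im=optics.camera("wrist"); cv2.imwrite("pics/w1.png",im[:,:,::-1])
print("proj expected",proj("wrist",[.52,.316,.016],s))
for d in optics.masks_of("collar","wrist")[:2]:
    ys,xs=np.nonzero(d["pixels"]); print(d["p"],d["box"],ray("wrist",xs.mean(),ys.mean(),.012,s))
    h=cv2.convexHull(np.c_[xs,ys].astype(np.int32)); e=cv2.fitEllipse(h); print(e)
```

```text
[0.48603153 0.29473865 0.19983513] [-3.14058915e+00  4.90994638e-04  1.57298261e+00] [-0.048 -0.045  0.04  -0.007  0.006 -0.006]
proj expected [[359.46570495 164.56055125]]
0.79 [333.5, 136.1, 382.8, 188.4] [0.51826735 0.31628573 0.012     ]
((356.4542541503906, 162.69041442871094), (48.478458404541016, 49.345272064208984), 21.36466407775879)
```

View pics/w1.png

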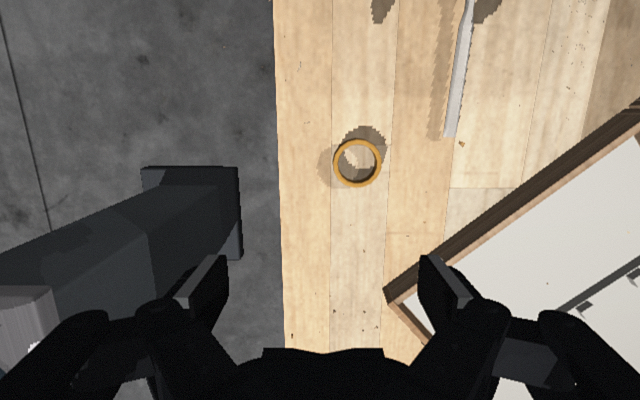

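The wrist view shows the collar at (356,162) with free space around it. Its size of 48 px fits about 1 mm/px.

Run:
```python
from h import *
mv([.5183,.3163,.06],1.571)
```

```text
rotvec deg [-0.02  0.02 -0.07] shift [0.0237 0.0322 0.1403]
```

carry_out(deltas=[[[0, 0, 0, 0.0235, 0.032, 0.04, 0.085], [0, 0, 0, 0.0235, 0.032, 0.08, 0.085], [0, 0, 0, 0.0235, 0.032, 0.11, 0.085], [0, 0, 0, 0.0235, 0.032, 0.12, 0.085], [0, 0, 0, 0.0235, 0.032, 0.12, 0.085], [0, 0, 0, 0.0235, 0.032, 0.12, 0.085]]])

```text
time: 3.25
tool_pos: [0.5188, 0.3158, 0.0817]
tcp_rot: [3.141, -0.0, 1.568]
wrist_force: [-0.2, 0.2, 1.0]
grip_width: 0.0851
finger_force: 0.0
```

Run:
```python
from h import *
s=manip.sense(); print(s["tool_pos"])
im=optics.camera("wrist"); cv2.imwrite("pics/w2.png",im[:,:,::-1])
hsv=cv2.cvtColor(im,cv2.COLOR_RGB2HSV)
for d in optics.masks_of("collar","wrist")[:2]:
    ys,xs=np.nonzero(d["pixels"]); h=cv2.convexHull(np.c_[xs,ys].astype(np.int32)); e=cv2.fitEllipse(h); print(d["p"],d["box"],e,ray("wrist",*e[0],.012,s))
mv([.5183,.3163,.02],1.571)
```

```text
[0.51877663 0.31581241 0.08167892]
rotvec deg [ 0.28 -0.1  -0.11] shift [-0.0006 -0.0022  0.0638]
```

carry_out(deltas=[[[0, 0, 0, 0, 0, 0.03, 0.085], [0, 0, 0, 0, 0, 0.05, 0.085], [0, 0, 0, 0, 0, 0.061, 0.085], [0, 0, 0, 0, 0, 0.061, 0.085], [0, 0, 0, 0, 0, 0.061, 0.04], [0, 0, 0, 0, 0, 0.061, 0.04], [0, 0, 0, 0, 0, 0.061, 0.04], [0, 0, 0, 0, 0, 0.061, 0.04], [0, 0, 0, 0, 0, 0.061, 0.04], [0, 0, 0, 0, 0, 0.061, 0.04]]], grip_force=30)

```text
time: 4.18
tool_pos: [0.5196, 0.3171, 0.0217]
tcp_rot: [3.139, -0.001, 1.57]
wrist_force: [-1.5, -1.6, 5.9]
grip_width: 0.0461
finger_force: 30.2
```

carry_out(deltas=[[[0, 0, 0, 0, 0, -0.04, 0.04], [0, 0, 0, 0, 0, -0.08, 0.04], [0, 0, 0, 0, 0, -0.12, 0.04], [0, 0, 0, 0, 0, -0.13, 0.04], [0, 0, 0, 0, 0, -0.13, 0.04]]])

```text
time: 4.6
tool_pos: [0.5213, 0.3178, 0.1553]
tcp_rot: [3.132, -0.004, 1.57]
wrist_force: [-0.6, 0.7, -0.5]
grip_width: 0.046
finger_force: 31.5
```

Run:
```python
from h import *
s=manip.sense(); print(s["tool_pos"],s["grip_width"],s["wrist_force"])
im=optics.camera("wrist"); cv2.imwrite("pics/w3.png",im[100:,120:520,::-1])
for d in optics.masks_of("collar","wrist")[:2]: print(d["p"],d["box"])
mv([.479,-.049,.15],1.571,s)
```

```text
[0.52129314 0.31782536 0.15534643] 0.04604830975278379 [-0.64386838  0.67275449 -0.49375292]
0.76 [272.3, 209.5, 374.8, 315.4]
rotvec deg [ 0.57 -0.21 -0.06] shift [-0.3669 -0.042   0.0036]
```

View pics/w3.png

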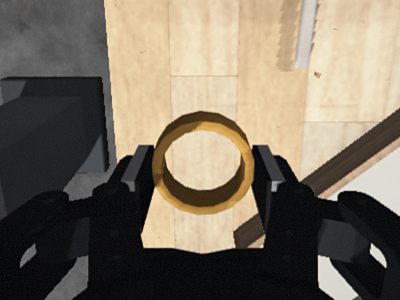

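```bash
cat >> h.py <<'E'
def fitcollar(box,z0=None):
    from scipy.optimize import least_squares
    p=optics.camera_params("wrist");K=cam("wrist")[0];Ti=np.linalg.inv(np.array(p["hand_eye"]))
    a=np.linspace(0,2*np.pi,120)
    def bx(q,tx=0,ty=0):
        P=np.vstack([np.c_[.024*np.cos(a),.024*np.sin(a),0*a-.008],np.c_[.024*np.cos(a),.024*np.sin(a),0*a+.008]])+q
        c=P@Ti[:3,:3].T+Ti[:3,3]; u=c@K.T; u=u[:,:2]/u[:,2:]; return np.r_[u.min(0),u.max(0)]
    r=least_squares(lambda q:bx(q)-np.array(box),[0,0,.0137]); return r.x, r.fun
E
python3 - <<'E'
from h import *
print(fitcollar([272.3,209.5,374.8,315.4]))
E
```

```text
(array([-0.00122297, -0.00109832,  0.01628856]), array([-0.61138812,  0.64387746,  0.61128881, -0.6335894 ]))
```

carry_out(deltas=[[[0, 0, 0, -0.1, -0.01, -0.01, 0.04], [0, 0, 0, -0.2, -0.02, -0.015, 0.04], [0, 0, 0, -0.38, -0.042, -0.015, 0.04], [0, 0, 0, -0.38, -0.042, -0.015, 0.04], [0, 0, 0, -0.38, -0.042, -0.015, 0.04], [0, 0, 0, -0.38, -0.042, -0.015, 0.04], [0, 0, 0, -0.38, -0.042, -0.015, 0.04], [0, 0, 0, -0.38, -0.042, -0.015, 0.04], [0, 0, 0, -0.38, -0.042, -0.015, 0.04], [0, 0, 0, -0.38, -0.042, -0.015, 0.04]]])

```text
time: 5.53
tool_pos: [0.474, -0.0677, 0.1623]
tcp_rot: [-3.138, 0.0, 1.564]
wrist_force: [-0.6, -0.5, -0.7]
grip_width: 0.0464
finger_force: 31.5
```

carry_out(deltas=[[[0, 0, 0, -0.08, 0, 0, 0.04], [0, 0, 0, -0.08, 0, 0, 0.04], [0, 0, 0, -0.08, 0, 0, 0.04], [0, 0, 0, -0.08, 0, 0, 0.04], [0, 0, 0, -0.08, 0, 0, 0.04]]])

```text
time: 5.95
tool_pos: [0.4747, -0.1424, 0.1624]
tcp_rot: [-3.138, -0.002, 1.569]
wrist_force: [0.8, 1.0, -1.7]
grip_width: 0.046
finger_force: 31.5
```

Run:
```python
from h import *
s=manip.sense(); print(s["tool_pos"],s["tcp_rot"],np.round(s["dq"],3))
im=optics.camera("wrist"); cv2.imwrite("pics/w4.png",im[:,:,::-1])
for t in("axle","collar"):
  for d in optics.masks_of(t,"wrist")[:2]: print(t,d["p"],d["box"])
print(proj("wrist",[[.479,-.049,.074],[.479,-.049,.024],[.479,-.049,.0]],s))
s=manip.sense(); print(s["tool_pos"],s["tcp_rot"])
```

```text
[ 0.47470284 -0.14240763  0.16240936] [-3.13812083e+00 -2.44310049e-03  1.56944304e+00] [ 0.027 -0.014  0.003 -0.001  0.    -0.002]
axle 0.85 [246.0, 1.5, 424.3, 173.9]
axle 0.37 [540.2, 102.0, 632.1, 168.7]
collar 0.58 [272.6, 210.6, 374.8, 316.3]
[[332.32700463  72.84225793]
 [330.71439572  81.16512373]
 [330.14383372  84.10986188]]
[ 0.47539043 -0.14187443  0.16348621] [-3.13997218e+00 -1.13508016e-03  1.57153582e+00]
```

View pics/w4.png

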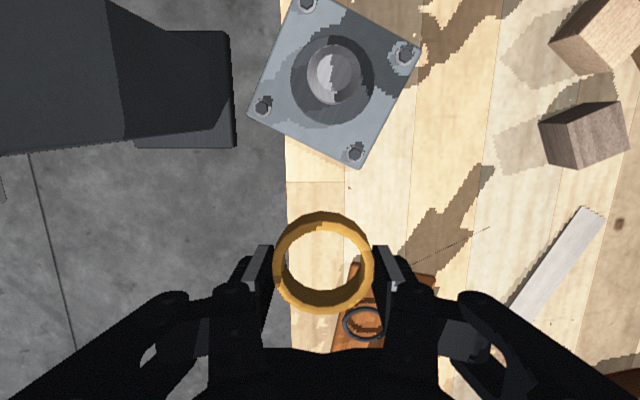

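The view shows the hub circle centred near (332,81), the shaft top near (334,74) and the collar in the jaws at (324,263). The prediction matches to about 1 mm; I'll refine it.

Run:
```python
from h import *
im=cv2.imread("pics/w4.png"); g=cv2.cvtColor(im,cv2.COLOR_BGR2GRAY)
c=g[20:140,270:395]
print(np.percentile(c,[5,25,50,75,95]))
for th in(70,80,90,100):
    m=(c<th).astype(np.uint8); m=cv2.morphologyEx(m,cv2.MORPH_OPEN,np.ones((5,5)))
    n,l,st,ce=cv2.connectedComponentsWithStats(m); k=1+st[1:,4].argmax()
    pts=np.argwhere(l==k)[:,::-1].astype(np.int32); e=cv2.fitEllipse(cv2.convexHull(pts)); print(th,np.round(e[0],1)+[270,20],e[1])
cv2.imwrite("pics/w4c.png",cv2.resize(im[20:180,230:440],(788,600),interpolation=cv2.INTER_CUBIC))
```

```text
[ 61.  88. 115. 160. 175.]
70 [352.3  61.3] (30.64310646057129, 67.85935974121094)
80 [350.3  64.9] (39.82027816772461, 69.33627319335938)
90 [370.1  59. ] (68.31818389892578, 93.33094787597656)
100 [346.4  70.6] (97.10104370117188, 119.50592803955078)
```

View pics/w4c.png

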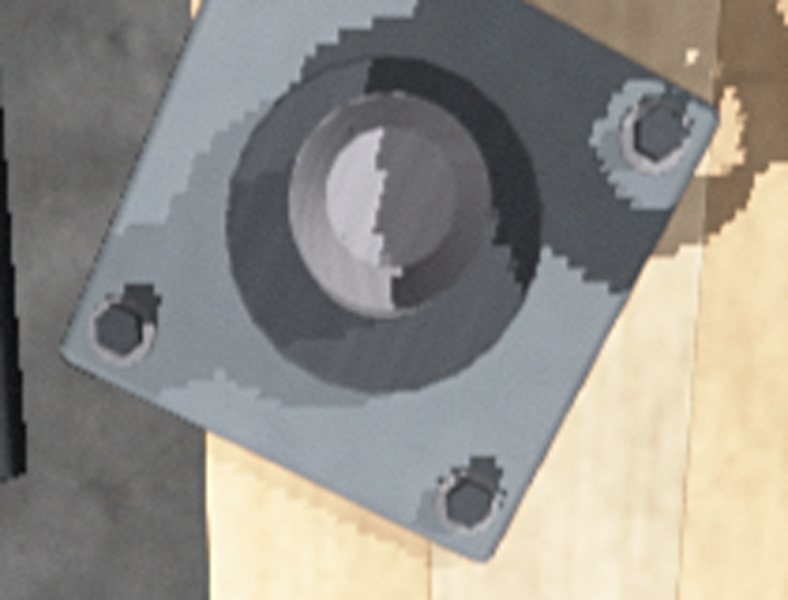

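The shaft's top face centre is at (334.3,72.5) and the hub centre at about (332.2,79.8).

Run:
```python
from h import *
s={"tool_pos":np.array([.4750,-.1421,.163]),"tcp_rot":np.array([-3.1395,-.001,1.5708])}
a=ray("wrist",334.3,72.5,.074,s);b=ray("wrist",332.2,79.8,.024,s);print(a,b)
q,_=fitcollar([272.6,210.6,374.8,316.3]);print(q)
c=s["tool_pos"]+R.from_euler("xyz",s["tcp_rot"]).apply(q);print(c, a-c,b-c)
```

```text
[ 0.4805399  -0.04855962  0.074     ] [ 0.48051904 -0.04784721  0.024     ]
[-0.00185863 -0.00102913  0.01650375]
[ 0.47393634 -0.14394213  0.14649659] [ 0.00660356  0.09538251 -0.07249659] [ 0.0065827   0.09609492 -0.12249659]
```

carry_out(deltas=[[[0, 0, 0, 0.04, 0.003, 0, 0.04], [0, 0, 0, 0.07, 0.005, 0, 0.04], [0, 0, 0, 0.0955, 0.0065, 0.0, 0.04], [0, 0, 0, 0.0955, 0.0065, 0.02, 0.04], [0, 0, 0, 0.0955, 0.0065, 0.04, 0.04], [0, 0, 0, 0.0955, 0.0065, 0.05, 0.04], [0, 0, 0, 0.0955, 0.0065, 0.05, 0.04], [0, 0, 0, 0.0955, 0.0065, 0.05, 0.04]]])

```text
time: 6.77
tool_pos: [0.4821, -0.0474, 0.1142]
tcp_rot: [-3.14, -0.0, 1.57]
wrist_force: [-0.1, -0.2, -0.4]
grip_width: 0.0462
finger_force: 31.5
```

Run:
```python
from h import *
for i in range(4):
    s=manip.sense(); print(np.round(s["tool_pos"],4),np.round(s["tcp_rot"],4),np.round(s["wrist_force"],1))
    im=optics.camera("wrist")
cv2.imwrite("pics/w5.png",cv2.resize(im[180:340,220:430,::-1],(788,600),interpolation=cv2.INTER_CUBIC))
```

```text
[ 0.4821 -0.0474  0.1142] [-3.1404e+00 -5.0000e-04  1.5703e+00] [-0.1 -0.2 -0.4]
[ 0.4828 -0.0479  0.115 ] [3.1409e+00 2.0000e-04 1.5700e+00] [ 0.1 -0.7  0.3]
[ 0.4832 -0.0481  0.1155] [3.1399e+00 6.0000e-04 1.5697e+00] [-0.3 -0.3 -0.3]
[ 0.4833 -0.0482  0.1157] [3.1395e+00 7.0000e-04 1.5695e+00] [-0.   0.5 -0.3]
```

View pics/w5.png

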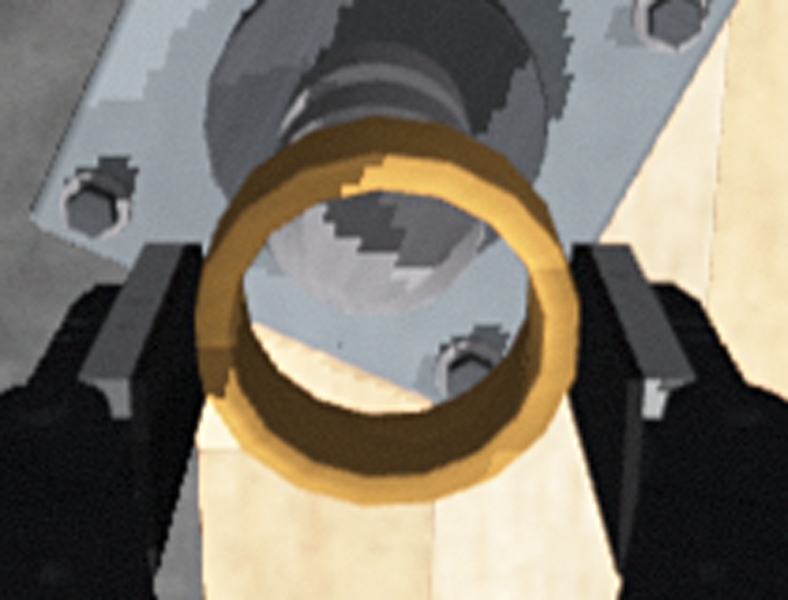

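Run:
```python
from h import *
s={"tool_pos":np.array([.4833,-.0482,.1157]),"tcp_rot":np.array([3.1405,.0003,1.570])}
a=np.linspace(0,2*np.pi,200)
def circ(c,r,z): return proj("wrist",np.c_[c[0]+r*np.cos(a),c[1]+r*np.sin(a),0*a+z],s)
for nm,r,z in(("hub",.033,.024),("shaft",.0175,.066)):
    q=circ((.4805,-.0482),r,z); q2=(q-[220,180])*3.752; print(nm,q2.min(0).round(),q2.max(0).round())
    d=(circ((.4815,-.0482),r,z).mean(0)-q.mean(0))*3.752; e=(circ((.4805,-.0472),r,z).mean(0)-q.mean(0))*3.752;print("per mm x,y",d,e)
```

```text
hub [204. -47.] [552. 285.]
per mm x,y [ 5.26169829e+00 -4.09566467e-03] [-0.01088254 -5.03895649]
shaft [265.  98.] [489. 308.]
per mm x,y [ 6.39369884e+00 -5.12733044e-03] [-0.01566083 -6.00417498]
```

carry_out(deltas=[[[0, 0, 0, 0.0015, -0.0018, 0, 0.04], [0, 0, 0, 0.0015, -0.0018, 0.01, 0.04], [0, 0, 0, 0.0015, -0.0018, 0.017, 0.04], [0, 0, 0, 0.0015, -0.0018, 0.022, 0.04], [0, 0, 0, 0.0015, -0.0018, 0.026, 0.04], [0, 0, 0, 0.0015, -0.0018, 0.03, 0.04], [0, 0, 0, 0.0015, -0.0018, 0.034, 0.04], [0, 0, 0, 0.0015, -0.0018, 0.034, 0.04]]])

```text
time: 7.63
tool_pos: [0.4811, -0.0471, 0.0802]
tcp_rot: [3.14, 0.002, 1.57]
wrist_force: [0.9, -4.7, -2.0]
grip_width: 0.0464
finger_force: 31.5
```

carry_out(deltas=[[[0, 0, 0, -0.0007, 0, 0.0, 0.04], [0, 0, 0, -0.0007, 0, 0.006, 0.04], [0, 0, 0, -0.0007, 0, 0.012, 0.04], [0, 0, 0, -0.0007, 0, 0.018, 0.04], [0, 0, 0, -0.0007, 0, 0.023, 0.04], [0, 0, 0, -0.0007, 0, 0.027, 0.04], [0, 0, 0, -0.0007, 0, 0.027, 0.04]]])

```text
time: 8.22
tool_pos: [0.4807, -0.0474, 0.0526]
tcp_rot: [3.141, 0.001, 1.57]
wrist_force: [1.6, -5.4, -1.7]
grip_width: 0.046
finger_force: 31.5
```

carry_out(deltas=[[[0, 0, 0, -0.0005, 0, 0.003, 0.04], [0, 0, 0, -0.0005, 0, 0.005, 0.04], [0, 0, 0, -0.0005, 0, 0.006, 0.04], [0, 0, 0, -0.0005, 0, 0.006, 0.04]]])

```text
time: 8.55
tool_pos: [0.4806, -0.0476, 0.0472]
tcp_rot: [-3.141, 0.0, 1.57]
wrist_force: [0.9, -3.8, 0.0]
grip_width: 0.0459
finger_force: 31.6
```

carry_out(deltas=[[[0, 0, 0, -0.0005, 0, 0.001, 0.04], [0, 0, 0, -0.0005, 0, 0.002, 0.04], [0, 0, 0, -0.0005, 0, 0.003, 0.04], [0, 0, 0, -0.0005, 0, 0.003, 0.04]]])

```text
time: 8.88
tool_pos: [0.4805, -0.0479, 0.0456]
tcp_rot: [-3.14, -0.001, 1.57]
wrist_force: [-5.7, -0.5, 15.5]
grip_width: 0.046
finger_force: 32.8
```

carry_out(deltas=[[[0, 0, 0, 0, 0, -0.001, 0.06], [0, 0, 0, 0, 0, -0.001, 0.08], [0, 0, 0, 0, 0, -0.001, 0.085], [0, 0, 0, 0, 0, -0.001, 0.085], [0, 0, 0, 0, 0, -0.03, 0.085], [0, 0, 0, 0, 0, -0.07, 0.085], [0, 0, 0, 0, 0, -0.11, 0.085], [0, 0, 0, -0.03, 0, -0.15, 0.085], [0, 0, 0, -0.065, 0, -0.18, 0.085], [0, 0, 0, -0.07, 0, -0.18, 0.085]]])

```text
time: 9.72
tool_pos: [0.4826, -0.1209, 0.2299]
tcp_rot: [3.134, 0.004, 1.569]
wrist_force: [0.3, -0.2, 0.4]
grip_width: 0.0851
finger_force: 0.0
```

Run:
```python
from h import *
s=manip.sense(); print(np.round(s["tool_pos"],4),np.round(s["tcp_rot"],4),s["grip_width"])
im=optics.camera("wrist"); cv2.imwrite("pics/w6.png",im[:,:,::-1])
for t in("collar","axle","stand","spreader","handle_left"):
  for d in optics.masks_of(t,"wrist")[:1]: print(t,d["p"],d["box"])
print(proj("wrist",[[.4805,-.0485,.04]],s))
a=np.linspace(0,2*np.pi,200)
for z in(.04,.048):
  q=proj("wrist",np.c_[.4805+.024*np.cos(a),-.0485+.024*np.sin(a),0*a+z],s);print(z,q.min(0),q.max(0))
```

```text
[ 0.4826 -0.1209  0.2299] [3.1338 0.0045 1.5692] 0.0851403086227871
collar 0.87 [295.3, 80.9, 345.4, 134.7]
axle 0.62 [252.9, 35.2, 392.3, 178.4]
stand 0.77 [321.3, 251.2, 408.5, 347.1]
spreader 0.69 [331.6, 289.8, 407.4, 367.4]
handle_left 0.71 [373.7, 320.4, 412.0, 369.4]
[[320.53443269 108.96317396]]
0.04 [295.17303626  81.94136207] [345.86480602 134.83934184]
0.048 [294.51690628  81.10409816] [346.53219727 135.38888142]
```

View pics/w6.png

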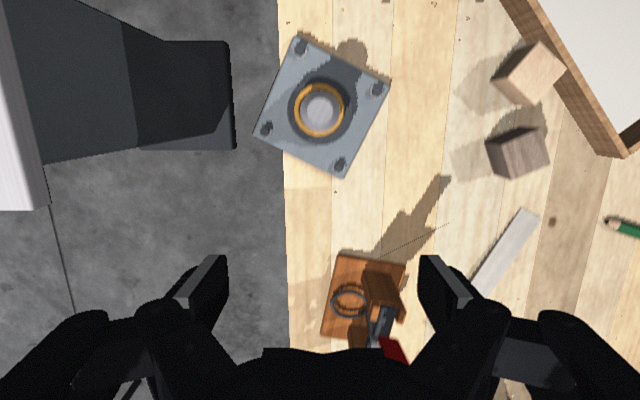

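The collar is seated: it shows at (320,108), and its box matches a collar top at z=40 mm. The ring shows at (350,299), left of the stand centre.

Run:
```python
from h import *
s={"tool_pos":np.array([.4826,-.1209,.2299]),"tcp_rot":np.array([3.1370,.002,1.5695])}
r=ray("wrist",350,299,.0164,s); print("ring",r)
th=-9.3/57.3; g=r[:2]+.0234*np.array([np.cos(th),np.sin(th)]); print("grip",g)
mv([.565,-.28,.28],np.pi+th)
```

```text
ring [ 0.5147087  -0.26717967  0.0164    ]
grip [ 0.53780117 -0.27096092]
rotvec deg [-7.000e-02 -2.300e-01 -8.072e+01] shift [-0.163   0.0853 -0.0582]
```

carry_out(deltas=[[[0, 0, -81, -0.03, 0, -0.055, 0.085], [0, 0, -81, -0.163, 0.085, -0.055, 0.085], [0, 0, -81, -0.163, 0.085, -0.055, 0.085], [0, 0, -81, -0.163, 0.085, -0.055, 0.085], [0, 0, -81, -0.163, 0.085, -0.055, 0.085], [0, 0, -81, -0.163, 0.085, -0.055, 0.085], [0, 0, -81, -0.163, 0.085, -0.055, 0.085], [0, 0, -81, -0.163, 0.085, -0.055, 0.085], [0, 0, -81, -0.163, 0.085, -0.055, 0.085], [0, 0, -81, -0.163, 0.085, -0.055, 0.085]]])

```text
time: 10.85
tool_pos: [0.5652, -0.2797, 0.2771]
tcp_rot: [3.14, -0.004, 2.827]
wrist_force: [-0.1, -0.1, 0.5]
grip_width: 0.0851
finger_force: 0.0
```

Run:
```python
from h import *
mv([.565,-.275,.28],np.pi-9.3/57.3)
```

```text
rotvec deg [ 0.1  -0.2  -8.71] shift [ 0.0016  0.0044 -0.0029]
```

carry_out(deltas=[[[0, 0, -8.7, 0, 0.004, 0, 0.085], [0, 0, -8.7, 0, 0.004, 0, 0.085], [0, 0, -8.7, 0, 0.004, 0, 0.085], [0, 0, -8.7, 0, 0.004, 0, 0.085]]])

```text
time: 11.18
tool_pos: [0.5665, -0.2762, 0.2778]
tcp_rot: [3.14, -0.002, 2.972]
wrist_force: [-0.7, -0.3, -0.7]
grip_width: 0.0848
finger_force: 0.0
```

Run:
```python
from h import *
s=manip.sense(); print(np.round(s["tool_pos"],4),np.round(s["tcp_rot"],4),np.round(s["dq"],2))
im=optics.camera("wrist"); cv2.imwrite("pics/w7.png",im[:,:,::-1])
for t in("ring_center","stand","spreader"):
  for d in optics.masks_of(t,"wrist")[:1]: print(t,d["p"],d["box"])
hsv=cv2.cvtColor(im,cv2.COLOR_RGB2HSV); m=(((hsv[...,0]<6)|(hsv[...,0]>174))&(hsv[...,1]>150)&(hsv[...,2]>60)).astype(np.uint8)
n,l,st,ce=cv2.connectedComponentsWithStats(m)
for i in range(1,n):
    if st[i,4]>60: print(st[i],ce[i])
```

```text
[ 0.5665 -0.2762  0.2778] [ 3.1402e+00 -2.4000e-03  2.9717e+00] [-0.01 -0.   -0.01  0.   -0.   -0.  ]
ring_center 0.88 [271.3, 110.7, 364.6, 181.7]
stand 0.84 [271.1, 107.3, 370.4, 182.9]
spreader 0.69 [269.2, 113.1, 365.6, 184.8]
[338 152  23  32 510] [349.27254902 167.09411765]
[272 156  24  26 355] [280.78309859 168.4056338 ]
```

View pics/w7.png

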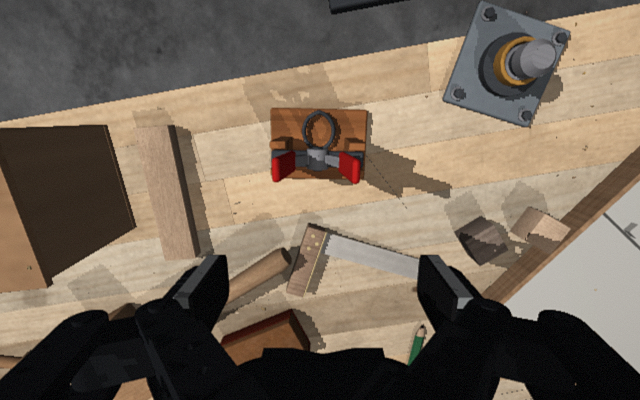

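Run:
```python
from h import *
from scipy.optimize import least_squares
s={"tool_pos":np.array([.5665,-.2762,.2778]),"tcp_rot":np.array([3.1410,-.001,2.972])}
im=cv2.imread("pics/w7.png"); g=cv2.cvtColor(im,cv2.COLOR_BGR2GRAY)
def P(q,L):
    L=np.array(L); c,n=np.cos(q[2]),np.sin(q[2]); return np.c_[q[0]+c*L[:,0]-n*L[:,1],q[1]+n*L[:,0]+c*L[:,1],L[:,2]]
L=[(.01,-.0354,.162),(.01,.0354,.162),(-.01,-.0354,.162),(-.01,.0354,.162),(-.0234,0,.0164)]
# stand base corners (top z=.010), grip x = spreader x origin
B=[(-.05,.058,.01),(-.05,-.058,.01),(.035,-.058,.01),(.035,.058,.01)]
def pr(q): return proj("wrist",P(q,L+B),s)
def f(q):
    u=pr(q); return np.r_[min(u[0,0],u[2,0])-272,max(u[1,0],u[3,0])-361,u[:4,1].max()-184,u[4]-[320,130.5]]
r=least_squares(f,[.538,-.273,-.16]); print(r.x,np.degrees(r.x[2]),r.fun.round(1)); print(pr(r.x).round(1))
# stand outline by color
hsv=cv2.cvtColor(im,cv2.COLOR_BGR2HSV); m=((hsv[...,1]>130)&(hsv[...,0]>7)&(hsv[...,0]<20)).astype(np.uint8)[95:195,255:385]
n,l,st,ce=cv2.connectedComponentsWithStats(cv2.morphologyEx(m,cv2.MORPH_CLOSE,np.ones((9,9)))); k=1+st[1:,4].argmax()
rect=cv2.minAreaRect(np.argwhere(l==k)[:,::-1].astype(np.int32)); print(cv2.boxPoints(rect)+[255,95],rect[2])
```

```text
[ 0.53714804 -0.2763454  -0.19594135] -11.22661213857198 [-2.1  2.7  0.4 -0.9 -0.3]
[[270.4 182. ]
 [362.1 184.4]
 [269.9 156. ]
 [363.7 158.5]
 [319.1 130.2]
 [368.7 108.2]
 [270.4 105.5]
 [271.6 176.6]
 [364.3 179. ]]
[[268.72921371 174.8527298 ]
 [271.07719803 106.76128292]
 [366.6532135  110.05701447]
 [364.30523682 178.14846039]] 1.9749338626861572
```

Both red handles are visible at (281,168) and (349,167), and the ring at (320,130). The fitted stand base matches its outline to about 2 px.

Run:
```python
from h import *
mv([.5371,-.2763,.134],np.pi-.196)
```

```text
rotvec deg [ 0.02 -0.04  1.48] shift [ 0.0291 -0.0043  0.145 ]
```

carry_out(deltas=[[[0, 0, 1.5, 0.029, -0.0043, 0.0, 0.085], [0, 0, 1.5, 0.029, -0.0043, 0.03, 0.085], [0, 0, 1.5, 0.029, -0.0043, 0.06, 0.085], [0, 0, 1.5, 0.029, -0.0043, 0.085, 0.085], [0, 0, 1.5, 0.029, -0.0043, 0.085, 0.085], [0, 0, 1.5, 0.029, -0.0043, 0.085, 0.085]]])

```text
time: 11.88
tool_pos: [0.5367, -0.2762, 0.1933]
tcp_rot: [3.14, -0.003, 2.945]
wrist_force: [-0.1, -0.2, 0.9]
grip_width: 0.0851
finger_force: 0.0
```

Run:
```python
from h import *
s=manip.sense(); print(np.round(s["tool_pos"],4),np.round(s["tcp_rot"],4),np.round(s["wrist_force"],1))
im=optics.camera("wrist"); cv2.imwrite("pics/w8.png",im[:,:,::-1])
hsv=cv2.cvtColor(im,cv2.COLOR_RGB2HSV); m=(((hsv[...,0]<6)|(hsv[...,0]>174))&(hsv[...,1]>150)&(hsv[...,2]>60)).astype(np.uint8)
n,l,st,ce=cv2.connectedComponentsWithStats(m)
for i in range(1,n):
    if st[i,4]>60: print(st[i],ce[i])
q=(.5371,-.2763,-.196); c,n=np.cos(q[2]),np.sin(q[2])
L=np.array([(.01,-.0354,.162),(.01,.0354,.162),(-.01,-.0354,.162),(-.01,.0354,.162)])
print(proj("wrist",np.c_[q[0]+c*L[:,0]-n*L[:,1],q[1]+n*L[:,0]+c*L[:,1],L[:,2]],s).round())
mv([.5371,-.2763,.134],np.pi-.196,s)
```

```text
[ 0.5367 -0.2762  0.1933] [ 3.1402e+00 -2.8000e-03  2.9451e+00] [-0.1 -0.2  0.9]
[ 351  207   34   59 1116] [368.18369176 236.359319  ]
[259 208  34  59 927] [274.08306365 239.53829558]
[[258. 269.]
 [389. 268.]
 [256. 234.]
 [391. 234.]]
rotvec deg [ 0.08 -0.16 -0.03] shift [-0.0006 -0.0001  0.0593]
```

carry_out(deltas=[[[0, 0, 0, 0, 0, 0.025, 0.085], [0, 0, 0, 0, 0, 0.045, 0.085], [0, 0, 0, 0, 0, 0.059, 0.085], [0, 0, 0, 0, 0, 0.059, 0.085], [0, 0, 0, 0, 0, 0.059, 0.085]]])

```text
time: 12.35
tool_pos: [0.5378, -0.277, 0.1363]
tcp_rot: [-3.141, 0.001, 2.945]
wrist_force: [-0.1, 0.0, 0.4]
grip_width: 0.0853
finger_force: 0.0
```

carry_out(deltas=[[[0, 0, 0, 0, 0, 0, 0.04], [0, 0, 0, 0, 0, 0, 0.04], [0, 0, 0, 0, 0, 0, 0.04], [0, 0, 0, 0, 0, 0, 0.04], [0, 0, 0, 0, 0, 0, 0.04], [0, 0, 0, 0, 0, 0, 0.04], [0, 0, 0, 0, 0, 0, 0.04], [0, 0, 0, 0, 0, 0, 0.04]]], grip_force=30)

```text
time: 13.02
tool_pos: [0.5394, -0.2777, 0.1394]
tcp_rot: [-3.14, 0.006, 2.945]
wrist_force: [-0.0, 2.6, 7.9]
grip_width: 0.0453
finger_force: 31.8
```

carry_out(deltas=[[[0, 0, 0, 0, 0, -0.01, 0.04], [0, 0, 0, 0, 0, -0.025, 0.04], [0, 0, 0, 0, 0, -0.05, 0.04], [0, 0, 0, 0, 0, -0.08, 0.04], [0, 0, 0, 0, 0, -0.1, 0.04], [0, 0, 0, 0, 0, -0.105, 0.04], [0, 0, 0, 0, 0, -0.105, 0.04], [0, 0, 0, 0, 0, -0.105, 0.04]]], grip_force=40)

```text
time: 13.68
tool_pos: [0.5368, -0.2764, 0.2395]
tcp_rot: [3.141, -0.001, 2.945]
wrist_force: [0.1, 1.4, -2.5]
grip_width: 0.0443
finger_force: 43.5
```

Run:
```python
from h import *
for i in range(3):
    s=manip.sense(); print(np.round(s["tool_pos"],4),np.round(s["tcp_rot"],4),np.round(s["wrist_force"],1),s["grip_width"])
    im=optics.camera("wrist")
cv2.imwrite("pics/w9.png",im[:,:,::-1])
for t in("ring_center","spreader"):
  for d in optics.masks_of(t,"wrist")[:2]: print(t,d["p"],d["box"])
T=R.from_euler("xyz",s["tcp_rot"])
p=s["tool_pos"]+T.apply([.0234,0,-.002+.1196]); print("nominal ring world",p,proj("wrist",p,s))
a=np.linspace(0,2*np.pi,100);q=proj("wrist",s["tool_pos"]+T.apply(np.c_[.0234+.0224*np.cos(a),.0224*np.sin(a),0*a+.1176]),s);print(q.min(0),q.max(0))
```

```text
[ 0.5368 -0.2764  0.2395] [ 3.1410e+00 -1.4000e-03  2.9454e+00] [ 0.1  1.4 -2.5] 0.04431688387322542
[ 0.5364 -0.2761  0.2385] [ 3.1402e+00 -3.0000e-03  2.9453e+00] [ 1.1 -0.2 -2.6] 0.044297478917267534
[ 0.5363 -0.276   0.2381] [ 3.1398 -0.0036  2.9453] [-0.1  0.1 -2.5] 0.04422069874661323
ring_center 0.7 [472.1, 243.2, 533.4, 298.8]
ring_center 0.57 [245.0, 141.3, 404.8, 328.4]
spreader 0.93 [245.8, 142.1, 399.8, 328.6]
nominal ring world [ 0.51302298 -0.27116206  0.12054473] [[323.37873964 176.86556708]]
[294.4181251  147.59879642] [352.33637022 204.72471485]
```

View pics/w9.png

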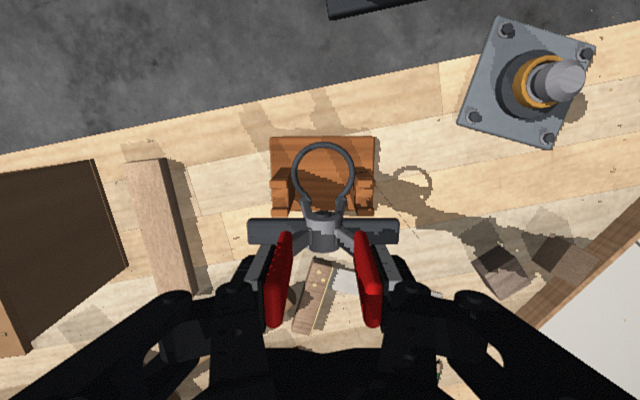

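The tool is lifted clear with its handles parallel. The open ring is a circle around (323,174), where it was predicted, and the axle is at upper right (540,85).

Run:
```python
from h import *
mv([.5035,-.0531,.2395],2.945)
```

```text
rotvec deg [ 0.08 -0.15  0.02] shift [ 0.0761  0.2124 -0.0003]
```

carry_out(deltas=[[[0, 0, 0, 0.012, 0.033, 0, 0.04], [0, 0, 0, 0.024, 0.067, 0, 0.04], [0, 0, 0, 0.036, 0.1, 0, 0.04], [0, 0, 0, 0.048, 0.133, 0, 0.04], [0, 0, 0, 0.06, 0.167, 0, 0.04], [0, 0, 0, 0.07, 0.195, 0, 0.04], [0, 0, 0, 0.076, 0.212, 0, 0.04], [0, 0, 0, 0.076, 0.212, 0, 0.04], [0, 0, 0, 0.076, 0.212, 0, 0.04], [0, 0, 0, 0.076, 0.212, 0, 0.04]]])

```text
time: 14.77
tool_pos: [0.5041, -0.0544, 0.2402]
tcp_rot: [-3.141, -0.0, 2.945]
wrist_force: [0.5, -0.6, -2.1]
grip_width: 0.0445
finger_force: 43.5
```

Run:
```python
from h import *
for i in range(4):
    s=manip.sense(); print(np.round(s["tool_pos"],4),np.round(s["tcp_rot"],4),np.round(s["wrist_force"],1),s["grip_width"])
    im=optics.camera("wrist")
cv2.imwrite("pics/w10.png",im[:,:,::-1])
T=R.from_euler("xyz",s["tcp_rot"]); a=np.linspace(0,2*np.pi,100)
q=proj("wrist",s["tool_pos"]+T.apply(np.c_[.0234+.0248*np.cos(a),.0248*np.sin(a),0*a+.1176]),s);print("ring pred",q.min(0),q.max(0))
for r,z in((.011,.074),(.0175,.066),(.024,.04),(.033,.024)):
  q=proj("wrist",np.c_[.4805+r*np.cos(a),-.0485+r*np.sin(a),0*a+z],s);print(r,q.min(0).round(1),q.max(0).round(1))
c=[(x,y,.01) for x,y in((.5468,-.0256),(.5067,-.1181),(.4198,-.0755),(.4549,.0183))];print(proj("wrist",c,s).round())
for t in("collar","axle","ring_center"):
  for d in optics.masks_of(t,"wrist")[:2]: print(t,d["p"],d["box"])
g=cv2.cvtColor(im,cv2.COLOR_RGB2GRAY)
for r in range(100,205,6): print(r,' '.join('%3d'%x for x in g[r,270:378:3]))
```

```text
[ 0.5041 -0.0544  0.2402] [-3.1413e+00 -3.0000e-04  2.9452e+00] [ 0.5 -0.6 -2.1] 0.044456812146972745
[ 0.5042 -0.0547  0.2403] [-3.1413e+00 -3.0000e-04  2.9446e+00] [-0.8  0.  -2.6] 0.04418984190156841
[ 0.5042 -0.0549  0.2403] [-3.1414e+00 -2.0000e-04  2.9441e+00] [ 0.5  0.3 -2.3] 0.043953329633374935
[ 0.5042 -0.0549  0.2403] [-3.1415e+00 -3.0000e-04  2.9440e+00] [-0.3  0.9 -1.3] 0.04401682730122571
ring pred [291.31462192 144.37310245] [355.44599993 207.62805197]
0.011 [313.  153.8] [337.  177.6]
0.0175 [306.4 145.7] [343.5 182.7]
0.024 [301.3 136.7] [348.2 183.7]
0.033 [293.8 126.9] [355.5 188.7]
[[355. 209.]
 [269. 191.]
 [289. 106.]
 [381. 121.]]
collar 0.61 [301.2, 134.7, 346.4, 174.9]
axle 0.67 [266.4, 94.2, 389.0, 215.4]
ring_center 0.83 [245.3, 142.2, 401.1, 327.4]
100  91  93  93  92  91  91 132 131 144 140 129 130 127 109  81  79  92  98  99  96 101 103 100 102 106 103 101 108 101 109 103 107 106 104 101 102
106  88  89  90  91  95 130 131  92  78  69  51  96 126 131 131 129 151 153 148 144 125  94  92 101  99 100  99 102  99 101  97  99  99  94 100 160
112  99  90  90  
[... 1650 characters left out ...]
  60 145  83  82  82  96 131 127 117 105  97  89  87  82  44  44  44  68  90  54  77  73  78  74 122 126 127
184 147 114  88  87  64  75 138 146  74  57 137 147 146 125  80  79  81  79  80  84  86  89  88  77  74  75  93  62 144 109  71  72  79 125 125 125
190 130 138 155 131 109 146 144 143 147  80  68  53 145 143 144 143 144 143 144 140 145 150 144 143  95  98  62 147 143 142 142 116 124 118 214 217
196 216 216 214 217 223 227 183 129 132 140 147  71  76 111 143 140 140 142 143 141 141 141 129  69  80  88 111 114 134 146 146 103 120 212 210 215
202 225 223 227 226 223 217 215 217 217 221  81  75  66  44 168 136 133 141 141 143 141 140  88  67  67  43  79  86  76  82  87 122 130 218 221 216
```

```bash
cat >> h.py <<'E'
def tproj(L):
    p=optics.camera_params("wrist");K=cam("wrist")[0];Ti=np.linalg.inv(np.array(p["hand_eye"]))
    u=(L@Ti[:3,:3].T+Ti[:3,3])@K.T; return u[:,:2]/u[:,2:]
E
python3 - <<'E'
from h import *
from scipy.optimize import minimize
im=cv2.imread("pics/w9.png"); g=cv2.GaussianBlur(cv2.cvtColor(im,cv2.COLOR_BGR2GRAY),(3,3),0).astype(float)
# upper arc: angle toward +tool x (image up)
a=np.linspace(-1.9,1.9,200)
def score(q,z=.1176):
    u=tproj(np.c_[q[0]+q[2]*np.cos(a),q[1]+q[2]*np.sin(a),0*a+z]).astype(np.float32)
    return cv2.remap(g.astype(np.float32),u[:,0][None],u[:,1][None],cv2.INTER_LINEAR).mean()
from itertools import product
res=[]
for z in(.1176,):
    best=min(((score((x,y,r),z),x,y,r) for x,y,r in product(np.arange(.020,.028,.0004),np.arange(-.003,.0031,.0004),np.arange(.020,.025,.0004))))
    print(z,np.round(best,4))
print(score((.0234,0,.0224)))
E
```

```text
Traceback (most recent call last):
  File "h.py", line 26, in tproj
    p=optics.camera_params("wrist");K=cam("wrist")[0];Ti=np.linalg.inv(np.array(p["hand_eye"]))
                                      ~~~^^^^^^^^^
  File "h.py", line 5, in cam
    p=optics.camera_params(c); K=np.array([[p["fx"],0,p["cx"]],[0,p["fy"],p["cy"]],[0,0,1]])
ValueError: time passes only in moves, steps and waits
```

```bash
cat >> h.py <<'E'
_p=optics.camera_params("wrist");_K=np.array([[_p["fx"],0,_p["cx"]],[0,_p["fy"],_p["cy"]],[0,0,1]]);_Ti=np.linalg.inv(np.array(_p["hand_eye"]))
def tproj(L):
    u=(L@_Ti[:3,:3].T+_Ti[:3,3])@_K.T; return u[:,:2]/u[:,2:]
def ringfit(g,z=.1176):
    from itertools import product
    a=np.linspace(-1.9,1.9,120)
    def score(x,y,r):
        u=tproj(np.c_[x+r*np.cos(a),y+r*np.sin(a),0*a+z]).astype(np.float32)
        return cv2.remap(g,u[:,0][None],u[:,1][None],cv2.INTER_LINEAR).mean()
    return min((score(x,y,r),x,y,r) for x,y,r in product(np.arange(.020,.028,.0004),np.arange(-.003,.0031,.0004),np.arange(.020,.025,.0004)))
E
python3 - <<'E'
from h import *
g=cv2.GaussianBlur(cv2.imread("pics/w9.png",0),(3,3),0).astype(np.float32)
for z in (.1176,.121): print(np.round(ringfit(g,z),4))
E
```

```text
[5.97147e+01 2.60000e-02 1.40000e-03 2.28000e-02]
[5.9555e+01 2.6000e-02 1.4000e-03 2.2800e-02]
```

carry_out(deltas=[[[0, 0, 0, 0, 0, 0.02, 0.04], [0, 0, 0, 0, 0, 0.034, 0.04], [0, 0, 0, 0, 0, 0.038, 0.04], [0, 0, 0, 0, 0, 0.038, 0.04], [0, 0, 0, 0, 0, 0.038, 0.04]]])

```text
time: 15.53
tool_pos: [0.5044, -0.0542, 0.2029]
tcp_rot: [-3.142, 0.0, 2.945]
wrist_force: [0.5, 1.0, -1.3]
grip_width: 0.0442
finger_force: 43.5
```

Run:
```python
from h import *
for i in range(3):
    s=manip.sense(); print(np.round(s["tool_pos"],4),np.round(s["tcp_rot"],4),np.round(s["wrist_force"],1))
    im=optics.camera("wrist")
cv2.imwrite("pics/w11.png",im[:,:,::-1])
g=cv2.cvtColor(im,cv2.COLOR_RGB2GRAY); hsv=cv2.cvtColor(im,cv2.COLOR_RGB2HSV)
a=np.linspace(0,2*np.pi,100)
for r,z in((.011,.074),(.0175,.066)):
  q=proj("wrist",np.c_[.4805+r*np.cos(a),-.0485+r*np.sin(a),0*a+z],s);print(r,q.min(0).round(1),q.max(0).round(1))
for r in(.020,.0248):
  q=tproj(np.c_[.0255+r*np.cos(a),.001+r*np.sin(a),0*a+.1176]);print(r,q.min(0).round(1),q.max(0).round(1))
for r in range(138,210,4): print(r,' '.join('%3d'%x for x in g[r,286:362:2]))
```

```text
[ 0.5044 -0.0542  0.2029] [-3.1416e+00  4.0000e-04  2.9452e+00] [ 0.5  1.  -1.3]
[ 0.5047 -0.0543  0.2034] [-3.1413e+00  1.6000e-03  2.9453e+00] [ 1.   0.1 -2.5]
[ 0.5048 -0.0542  0.2037] [-3.1413e+00  2.1000e-03  2.9453e+00] [-0.4 -0.2 -3. ]
0.011 [310.9 158.2] [338.1 185.2]
0.0175 [303.4 149. ] [345.5 190.7]
0.02 [298.8 148. ] [350.6 199.2]
0.0248 [292.5 141.5] [356.8 205.1]
138 134 128 127 126 129 133 116  77  74  75  78  76  79  72  82 100 128 149 157 153 154 147 143 102  64  62  68  72  83  84  89  70  72  79  76  85 155 147
142 129 128 127 125 130  97  72  72  73  71  72  85 155 156 128  87  79  72  64  63  64  75  89 115 170 179 172 110  28  66  69  69  83  80  81  78  78 144
146 128 127 131 131  81  73  73  71  72  69  94  75  89  88  88  84  78  79  75  74  80  76  83  87  89  72  54  95 161 108  43  44  43  67  55  80  79  80
150 127 128 132  90  71  73  74  71  76  87  69  49  47 103 116 128  98 114  59  59  60  64  68  52  48  60  84  84  75  52 128  55  43  45  46  64  80  78
154 130 126 103  85  69  65  84  97  79  44  42 116 145 162  74  54  56  97 100 122 121 116 107 
[... 1387 characters left out ...]
 104 103  90  93  87  72  68  70  62  64  94  91  63  70  76  78 151 101  80
194 150 145 146 145 146 146 147  91  69  79  55 109 146 146 125 103  89  84  79  78  80  94  77  74  76  75  71  84  92  78 105 149 148 146 147 144 143 147
198 144 147 146 149 146 145 146  81  75  73  88  77  66 145 146 146 144 143 142 145 144 143 144 149 153  71  76  72  84  84  82 149 144 148 145 143 143 143
202 144 146 145 150 143 147 122  85  94  70  67  60  41 136 143 141 144 146 145 143 145 145 148 146 113  92  74  67  64  50  45 116 117 118 144 146 145 143
206 218 226 207 189 161 133 131 118 116  75  68  61  77 147 142 146 145 145 143 142 142 143 144 144 147  83  68  65  62  53 109 125 138 142 135 147  93 119
```

Run:
```python
from h import *
from scipy.optimize import least_squares
for f in("w9","w11"):
    im=cv2.imread(f"pics/{f}.png"); hsv=cv2.cvtColor(im,cv2.COLOR_BGR2HSV)
    m=(((hsv[...,0]<6)|(hsv[...,0]>174))&(hsv[...,1]>150)&(hsv[...,2]>50)).astype(np.uint8); m[:,:230]=0;m[:,420:]=0
    n,l,st,ce=cv2.connectedComponentsWithStats(m)
    print(f,[st[i].tolist() for i in range(1,n) if st[i,4]>60])
    for r in(300,310,320,324,326):
        x=np.nonzero(m[r])[0]; print(r,x.min(),x.max(),[int(v) for v in x[np.r_[False,np.diff(x)>3]]])
# predict handle corners for dz (tool z of grip pt), dx
for dx,dz in((0,-.002),(.002,-.002),(.002,.002),(.002,.005)):
    L=np.array([(dx+sx*.01,sy*.0235,dz-.026) for sx in(-1,1) for sy in(-1,1)]+[(dx-sx*.01+0*.0,.0235,dz+.032) for sx in (1,-1)]+[(dx+sx*.008,sy*.046,dz+.1196+.0024-.068-.004) for sx in(-1,1) for sy in(-1,1)])
    print(dx,dz,tproj(L).round(1).tolist())
```

```text
w9 [[264, 231, 29, 97, 1866], [354, 231, 29, 97, 1720]]
300 264 381 [364]
310 265 380 [362]
320 265 380 [364]
324 266 379 [366]
326 268 377 [368]
w11 [[263, 231, 30, 97, 1852], [354, 231, 29, 97, 1783]]
300 264 381 [361]
310 265 380 [362]
320 265 380 [364]
324 266 379 [366]
326 268 377 [368]
0 -0.002 [[259.7, 342.8], [389.3, 342.7], [256.7, 293.9], [392.5, 293.8], [367.5, 268.6], [369.0, 233.7], [245.7, 251.4], [401.6, 251.4], [243.9, 225.8], [403.5, 225.8]]
0.002 -0.002 [[259.4, 338.1], [389.6, 338.1], [256.4, 288.7], [392.9, 288.7], [367.7, 265.2], [369.1, 230.1], [245.5, 248.3], [401.8, 248.2], [243.7, 222.5], [403.7, 222.5]]
0.002 0.002 [[261.5, 330.9], [387.4, 330.8], [258.6, 282.8], [390.5, 282.8], [366.7, 261.9], [368.1, 227.5], [247.1, 245.6], [400.3, 245.6], [245.3, 220.3], [402.0, 220.3]]
0.002 0.005 [[262.9, 325.8], [385.9, 325.7], [260.2, 278.7], [388.8, 278.6], [366.0, 259.5], [367.3, 225.6], [248.2, 243.7], [399.1, 243.6], [246.5, 218.7], [400.8, 218.7]]
```

carry_out(deltas=[[[0, 0, 0, 0, 0.001, 0, 0.04], [0, 0, 0, 0, 0.001, 0.005, 0.04], [0, 0, 0, 0, 0.001, 0.01, 0.04], [0, 0, 0, 0, 0.001, 0.015, 0.04], [0, 0, 0, 0, 0.001, 0.02, 0.04], [0, 0, 0, 0, 0.001, 0.024, 0.04], [0, 0, 0, 0, 0.001, 0.024, 0.04]]])

```text
time: 16.27
tool_pos: [0.5035, -0.0528, 0.177]
tcp_rot: [3.141, -0.003, 2.945]
wrist_force: [0.7, -0.5, -1.8]
grip_width: 0.0443
finger_force: 43.5
```

Run:
```python
from h import *
for i in range(5):
    s=manip.sense(); print(np.round(s["tool_pos"],4),np.round(s["tcp_rot"],4),np.round(s["wrist_force"],1),np.round(s["moment"],2))
    im=optics.camera("wrist")
cv2.imwrite("pics/w12.png",im[:,:,::-1])
g=cv2.cvtColor(im,cv2.COLOR_RGB2GRAY)
a=np.linspace(0,2*np.pi,100)
for r,z in((.011,.074),(.0175,.066)):
  q=proj("wrist",np.c_[.4805+r*np.cos(a),-.0485+r*np.sin(a),0*a+z],s);print(r,q.min(0).round(1),q.max(0).round(1))
for r in range(142,214,4): print(r,' '.join('%3d'%x for x in g[r,286:362:2]))
```

```text
[ 0.5035 -0.0528  0.177 ] [ 3.1413e+00 -2.5000e-03  2.9453e+00] [ 0.7 -0.5 -1.8] [-0.02 -0.    0.04]
[ 0.5039 -0.0528  0.1776] [ 3.1414e+00 -1.5000e-03  2.9454e+00] [ 0. -0. -1.] [ 0.04 -0.01  0.02]
[ 0.5042 -0.0529  0.1781] [ 3.1415e+00 -6.0000e-04  2.9453e+00] [-0.1  0.9 -1.8] [ 0.   -0.03  0.06]
[ 0.5044 -0.053   0.1785] [-3.1416e+00  1.0000e-04  2.9454e+00] [-0.5  0.2 -1.8] [0.   0.02 0.03]
[ 0.5045 -0.053   0.1787] [-3.1416e+00  5.0000e-04  2.9454e+00] [ 0.1 -1.  -2.4] [-0.02  0.01 -0.01]
0.011 [308.1 163.8] [338.1 193.3]
0.0175 [300.  153.5] [346.2 199. ]
142 129 131 131 130 106  75  78  74  74  75  77  75  87  93  84  79  87  73  62  65  72  85 102  93  79  61  61  57  70  87  84  87  54  80  81  77 121 129
146 130 127 131  99  74  78  73  72  75  68  79  76  81  80  71  63  62  63  55  56  61  61  70  75  84  72  60  54  34  43  46  42  76  80  63  81  79  80
150 131 133  84  73  76  75  73  73  79  85  68  52  28  35  49 116 134 125  99  67  63  55  52  41  63  71  80  89  76  50  33  46  45  43  60  66  80  78
154 132 104  70  73  74  69  82  89  59  47  41  81 118 104 105 
[... 1575 characters left out ...]
  85  72  60  57  55  55  73  36  33  38  52  62  81  75  80  77  78  79  80
198 148 144 144 146 146 144 148  81  74  77  85  80  41  78  82 104 109 111 119 103  92  96  94  43  45  53  54  84  87  87  53  76  78  72 114 117 149 113
202 145 146 147 150 145 146 122  77 100  70  65  59  41 131 119 118 101 106  96  96  88  82  66  75  67  86  76  68  66  50  49  76  76  74  77  77 121 122
206 146 145 148 150 149 147 146 128 117  75  66  64  80 151 146 144 146 144 144 144 147 142 145 150 148  87  67  65  62  53  71  76  78  81  77  77  77  78
210 148 150 145 147 149 148 149 148 119 100  71  64  64 137 146 140 125 117 110 114 117 138 136 147 132  68  70  71  50  77 138 126 123 124 115 113 113  77
```

carry_out(deltas=[[[0, 0, 0, -0.0008, 0, 0.003, 0.04], [0, 0, 0, -0.0008, 0, 0.006, 0.04], [0, 0, 0, -0.0008, 0, 0.009, 0.04], [0, 0, 0, -0.0008, 0, 0.011, 0.04], [0, 0, 0, -0.0008, 0, 0.011, 0.04], [0, 0, 0, -0.0008, 0, 0.011, 0.04], [0, 0, 0, -0.0008, 0, 0.011, 0.04], [0, 0, 0, -0.0008, 0, 0.011, 0.04]]])

```text
time: 17.18
tool_pos: [0.5052, -0.0532, 0.1676]
tcp_rot: [-3.142, 0.0, 2.945]
wrist_force: [0.2, -0.5, -2.6]
grip_width: 0.0442
finger_force: 43.5
```

carry_out(deltas=[[[0, 0, 0, 0, 0, 0.0005, 0.04], [0, 0, 0, 0, 0, 0.001, 0.04], [0, 0, 0, 0, 0, 0.001, 0.04], [0, 0, 0, 0, 0, 0.001, 0.04], [0, 0, 0, 0, 0, 0.001, 0.04]]])

```text
time: 17.6
tool_pos: [0.5051, -0.0531, 0.1665]
tcp_rot: [3.142, 0.0, 2.945]
wrist_force: [-0.3, -0.5, -1.7]
grip_width: 0.0444
finger_force: 43.5
```

carry_out(deltas=[[[0, 0, 0, 0, 0, 0.0005, 0.04], [0, 0, 0, 0, 0, 0.001, 0.04], [0, 0, 0, 0, 0, 0.001, 0.04], [0, 0, 0, 0, 0, 0.001, 0.04], [0, 0, 0, 0, 0, 0.001, 0.04]]])

```text
time: 18.02
tool_pos: [0.5052, -0.0532, 0.1656]
tcp_rot: [-3.142, 0.0, 2.945]
wrist_force: [-0.9, -1.0, -1.2]
grip_width: 0.0442
finger_force: 43.7
```

carry_out(deltas=[[[0, 0, 0, 0, 0, 0.0005, 0.04], [0, 0, 0, 0, 0, 0.0007, 0.04], [0, 0, 0, 0, 0, 0.0007, 0.04], [0, 0, 0, 0, 0, 0.0007, 0.04]]])

```text
time: 18.35
tool_pos: [0.5054, -0.0532, 0.1654]
tcp_rot: [-3.142, 0.001, 2.945]
wrist_force: [-0.4, 0.3, 4.6]
grip_width: 0.0442
finger_force: 44.4
```

Run:
```python
from h import *
for i in range(8):
    s=manip.sense(); print(np.round(s["tool_pos"],4),np.round(s["wrist_force"],1),np.round(s["moment"],2))
    optics.camera("top")
```

```text
[ 0.5054 -0.0532  0.1654] [-0.4  0.3  4.6] [0.17 0.35 0.06]
[ 0.5054 -0.0532  0.1653] [-0.8  0.9  3.9] [ 0.11  0.31 -0.03]
[ 0.5054 -0.0533  0.1654] [-0.8  0.9  5.3] [0.13 0.35 0.03]
[ 0.5055 -0.0533  0.1653] [-0.7 -0.3  5.2] [0.18 0.34 0.01]
[ 0.5055 -0.0532  0.1653] [-1.   0.2  5. ] [ 0.12  0.37 -0.01]
[ 0.5055 -0.0532  0.1653] [-2.4 -0.   5.5] [0.16 0.37 0.05]
[ 0.5055 -0.0532  0.1654] [-1.6  0.1  5.3] [0.12 0.38 0.02]
[ 0.5055 -0.0533  0.1653] [-1.   0.6  5.6] [ 0.13  0.38 -0.04]
```

carry_out(deltas=[[[0, 0, 0, 0, 0, -0.001, 0.04], [0, 0, 0, 0, 0, -0.002, 0.04], [0, 0, 0, 0, 0, -0.0035, 0.04], [0, 0, 0, 0, 0, -0.0035, 0.04], [0, 0, 0, 0, 0, -0.0035, 0.04], [0, 0, 0, 0, 0, -0.0035, 0.04], [0, 0, 0, 0, 0, -0.0035, 0.04], [0, 0, 0, 0, 0, -0.0035, 0.04], [0, 0, 0, 0, 0, -0.0035, 0.04], [0, 0, 0, 0, 0, -0.0035, 0.04]]])

```text
time: 19.58
tool_pos: [0.5051, -0.0531, 0.1682]
tcp_rot: [3.142, -0.0, 2.945]
wrist_force: [-0.8, 0.2, -1.3]
grip_width: 0.0441
finger_force: 43.5
```

Run:
```python
from h import *
for i in range(5):
    s=manip.sense(); print(np.round(s["tool_pos"],4),np.round(s["tcp_rot"],4),np.round(s["wrist_force"],1),np.round(s["moment"],2),s["grip_width"],s["finger_force"])
    im=optics.camera("wrist")
for t in("spreader","collar"):
  for d in optics.masks_of(t,"wrist")[:1]: print(t,d["p"],d["box"])
g=cv2.cvtColor(im,cv2.COLOR_RGB2GRAY)
for r in range(134,214,4): print(r,' '.join('%3d'%x for x in g[r,286:362:2]))
```

```text
[ 0.5051 -0.0531  0.1682] [ 3.1416 -0.      2.9454] [-0.8  0.2 -1.3] [-0.04 -0.05  0.  ] 0.04406611367037571 43.4662663936615
[ 0.5051 -0.0531  0.1682] [ 3.1416e+00 -1.0000e-04  2.9454e+00] [ 0.6  0.1 -1.7] [ 0.   -0.01  0.01] 0.044298111425295696 43.466439843177795
[ 0.5051 -0.0531  0.1682] [3.1416 0.     2.9454] [-0.4 -0.3 -1. ] [-0.02 -0.02 -0.01] 0.044219225625870696 43.46599817276001
[ 0.5051 -0.0531  0.1682] [ 3.1416 -0.      2.9454] [ 0.6 -0.  -2.2] [ 0.01 -0.01 -0.06] 0.044434963446302926 43.46611797809601
[ 0.5051 -0.0532  0.1683] [-3.1416e+00  1.0000e-04  2.9454e+00] [ 0.3  0.7 -2.3] [ 0.05 -0.01  0.02] 0.043961407321951106 43.465847969055176
spreader 0.57 [244.4, 144.5, 401.4, 328.7]
collar 0.43 [251.5, 88.3, 402.5, 219.7]
134 130 128 129 134 132 133 133 136 118  68  74  74  76  71  75  72  75  77  75  77  74  74  74  73  74  74  70  60  95 105 104 123 153 153 154 151 149 155
138 132 129 129 130 133 132  94  78  75  77  72  77  74  74  73  72  71  69  71  70  72  74  70  74  72  74  75  80  86  85  62  50  80  83 151 153 149 149
142 127 129 128 129  98  77  75  78  77  76 
[... 2063 characters left out ...]
 144 132 118  83  50  66  85  91  54  46  52  46  43  67  78  78  78  81  78
198 147 145 148 142 144 146 148  78  75  87  86  76  71 135 127 125 122 109 111  89  65  63  63  64  70  26  30  31  48  45  49  78  77  76  76  76 112  89
202 147 146 144 146 145 147 123  85  94  70  68  60  51  78  79  79  81  66  62  62  45  41  41  39  46  91  75  70  68  53  47  73  76  80 121 141 147 145
206 147 148 149 149 145 145 148 127 117  74  68  61  81 151 150 150 148 149 133 136 148 122 117 116 120  82  74  67  62  53  72  77  77  81  78  78  77  75
210 150 147 148 146 147 149 144 146 120  99  69  65  61 141 152 140 127 117 112 121 118 136 142 152 130  67  66  68  48  79  96  68  75  77  77  78  77  76
```

```bash
python3 -c "
from station import manip
print(manip.hand_in())"
```

```text
the job is handed in; nothing more can be done
None
```

I handed the job in at about 20 s with the collar seated on the hub and released, and the spreader squeezed shut with its open ring held round the axle about 3 mm above the collar, at groove height. The force readings were about the tool's own weight, so nothing was pressing on the axle; the hand-in returned no verdict.

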